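# Index the vial sampler's star wheel home through its cover slot

### The job

The vial sampler with the orange star wheel has stopped two teeth short of home. With the closed fingers put down through the slot in its clear cover, push the wheel round the way the arrow points by two teeth, one tooth at a time (push a tooth along to the slot's far end, lift out, go back for the next), so that its white tooth ends at the yellow home mark. Do not turn the wheel of the blue sampler, and leave the slot clear.

Things in the scene. Friction and masses are not known exactly. Their poses are not given: they have to be found in the camera images.
- orange_sampler: The sampler to work on: fixed white box, 196 mm (x) by 210 mm (y), 70 mm high, clear cover, 120 mm high tower along its +x side with an orange square on top. Origin: on the wheel's vertical axis at bench height; x towards the tower, z up. On the cover: a yellow arrow to +y (the way to push), and the yellow home mark (short bar), 30 degrees from -x towards +y.
- orange_slot (a point): Centre of the yellow-edged slot through the 6 mm thick cover, at the cover's top, 70 mm above the bench; axes as the sampler's. In the sampler's frame it lies at x -55, y -37 mm. The slot is straight, 46 mm wide (x) and 122 mm long: from 61 mm to -y of this point (entry end) to 61 mm to +y (far end). Below it is the open space with the wheel's teeth, bottom 20 mm above the bench.
- orange_wheel (a joint): Turn of the orange star wheel, rad, clockwise from above: teeth under the slot go to +y. Six radial teeth, one white, 8 mm thick, 28 to 60 mm above the bench, out to 85 mm from the axis; hub radius 18 mm. Teeth point q - 30 degrees (+ multiples of 60) from the sampler's -x towards +y, the white one q - 90. Starts near 0; one tooth is 1.047, home 2.094. Friction holds it; about 3 to 5 N turns it.
- blue_sampler: The other sampler, to be left alone: the same as the orange one in everything but its blue wheel and the blue square on its tower. Origin and axes as for the orange one.
- blue_wheel (a joint): Turn of the blue star wheel, rad, measured as for the orange one. It starts near 0 and must stay as it is.

How it is judged:
By the outcome, as a careful person would: the job done as asked, in the order asked, and still so for the second after the job is handed in, with the robot touching nothing.
It also fails if it takes over 46 s, if anything falls off the work surface, if the arm or the gripper's body presses on something with over 40 N, if the wrist force passes 120 N, or if a joint passes its speed limit or range.

### The arm

A 6-joint arm with a two-finger parallel gripper is mounted at the origin on the work surface. World frame = base frame: x ahead of the robot, y to its left, z up, the work surface at z = 0. Lengths are in m, angles in rad, forces in N, time in s.
With the tool pointing down it reaches from about 0.25 to 0.775 m from the base axis. Payload 4 kg.
Tool frame: the origin (TCP) lies between the finger pads; the fingertips stand 14 mm ahead of it and the grasp point (between the pads) lies 5 mm behind it (robot.tips_ahead is the distance from the TCP to the fingertips, in m); z points along the fingers, y is the direction in which the jaws open and shut (so a half turn about z gives the same grasp; the last joint's range is limited). The gripper opens to 94 mm and grips with 3 to 60 N. Pads are 16 mm wide; open, the fingers measure 119 mm over their backs; the gripper's body (75 mm by 177 mm) begins 78 mm behind the grasp point.
Start: joints at [-1.363, 0.087, 1.371, -0, 1.684, -0.103], TCP at [0.168, -0.524, 0.19] pointing down, gripper open.
Joint ranges: [-3.1, 3.1], [-0.76, 2.03], [0.27, 2.55], [-1.08, 4.22], [0.17, 2.65], [-2.57, 2.57]. Speed limits (rad/s): [2.79, 2.79, 3.14, 3.14, 3.14, 3.14].

### API

Orientations are given as [roll, pitch, yaw] about the fixed x, y, z axes, in that order (R = Rz(yaw) Ry(pitch) Rx(roll)).
In Python, from bench import robot, optics, job gives the robot as it stands.
- The arm moves only by the tool apply_moves, never from a script. Its argument "moves" is a list of rows, each a list of 3 entries, a list of its own where there are three numbers: the shift along the tool's x, y, z in cm, then the turn, a rotation vector about the tool's x, y, z in rad, then the opening, from 0 (shut) to 1 (fully open). In form: [[[tx, ty, tz], [rx, ry, rz], grip], ...]. A call has exactly 10 rows; each row is the pose to reach, as a shift and turn from the pose commanded when the call began, along the tool's axes at that moment; what a row does not reach only later rows make up. A row lasts 1/12 s, in which the tool goes at most 41.7 mm and 7.16 degrees, less where a joint would pass 70% of its speed; a pose out of reach is approached as far as the arm can. A call with a gripper value outside its range is refused whole. The fingers move at their own pace and stop on an object; the grip force is fixed at half the most. Time passes only in rows, so rows that repeat a pose let the fingers close, or fill a call up. It gives the time, the measured TCP pose, the force and the opening at its end, in the units of the state.
- robot.get_obs(): the state, without advancing time (a new reading comes with each control period).
- optics.snapshot(name): name is "scene" or "top" or "wrist"; returns the picture (480x640x3 uint8, red, green, blue); there is no depth.
- optics.get_calibration(name): a dict with "fx", "fy", "cx", "cy" (pixels), "rvec" (rotation vector, rad) and "tvec" (3), from world to camera coordinates, as OpenCV has them. Camera axes: x right, y down, z forward; pixel columns grow to the right and rows downward; lengths in m; the calibration is good to about 2 mm. A picture is of the moment at which its call begins: read the wrist's pose just before it. get_calibration takes no time and is no camera call; for the wrist camera it gives the pose at the moment of the call.
- job.close_job(): hands the job in, once; it reports no verdict.
The state is a dict: "time": time; "joint_positions": joint angles; "qvel": joint speeds; "joint_torque": joint torques, N m; "tool_pos": TCP position; "ee_rot": TCP orientation; "wrist_force": force on the tool from outside, world axes, zero at the start; "wrist_torque": the same for the moment, N m; "width": finger opening in m.
Only numpy, scipy, OpenCV 4.12 (cv2) and the standard library are available. Lean on these libraries where they do the work, as an engineer would, in place of code of your own. Each camera call takes 0.05 s, during which the arm holds its last target.

## Working session

There is one attempt and no reset: what is moved stays moved. The work goes in short steps, Python scripts to look and compute and a tool call to move; the robot and the scene stay as the last step left them, time stands still between calls to the robot, and variables do not carry over. Pictures are saved under pics/ and viewed, and the job is handed in when it is done.

Besides the shell and the picture viewer there is one more tool, called after "Request:" by a JSON object that holds its "method" and its "body", one argument or row to a line. apply_moves: Moves the arm, as the interface text tells. Its arguments: {"type":"object","properties":{"moves":{"type":"array"}},"required":["moves"]}

```bash
mkdir -p pics
python3 - <<'E'
from bench import robot, optics, job
import cv2
o=robot.get_obs();print(o)
for n in("scene","top"):
    cv2.imwrite(f"pics/{n}0.png",optics.snapshot(n)[:,:,::-1]);print(optics.get_calibration(n))
E
```

```text
{'time': 0.0, 'joint_positions': array([-1.36308487e+00,  8.79542253e-02,  1.37222596e+00, -1.03942132e-05,
        1.68359679e+00, -1.03081658e-01]), 'qvel': array([-9.04459066e-04,  1.20965618e-04, -1.50418508e-03,  1.18023093e-03,
       -9.53688762e-05,  6.29961563e-04]), 'joint_torque': array([-1.92881147e-03, -3.40193009e+01, -3.02424932e+01,  7.16660754e-02,
        3.31818347e-02, -1.68710276e-04]), 'tool_pos': array([ 0.16808   , -0.52308411,  0.188719  ]), 'ee_rot': array([-3.13941887e+00, -2.14488458e-04,  3.10791724e-01]), 'wrist_force': array([ 0.1667289 ,  0.80634806, -0.28996671]), 'wrist_torque': array([-0.03148927, -0.00283521, -0.02284332]), 'width': 0.09421889570261552}
{'fx': 509.3093668479836, 'fy': 509.3093668479836, 'cx': 323.8226092582566, 'cy': 245.8452992369923, 'rvec': array([ 1.88565911,  1.73863589, -0.60304731]), 'tvec': array([-0.0315166 , -0.40855667,  1.18368906])}
{'fx': 499.90658432407275, 'fy': 499.90658432407275, 'cx': 320.3204964352044, 'cy': 237.22176701733252, 'rvec': array([ 2.16250688, -2.18017611,  0.12181696]), 'tvec': array([-0.02930285,  0.55963167,  0.66897546])}
```

View pics/top0.png

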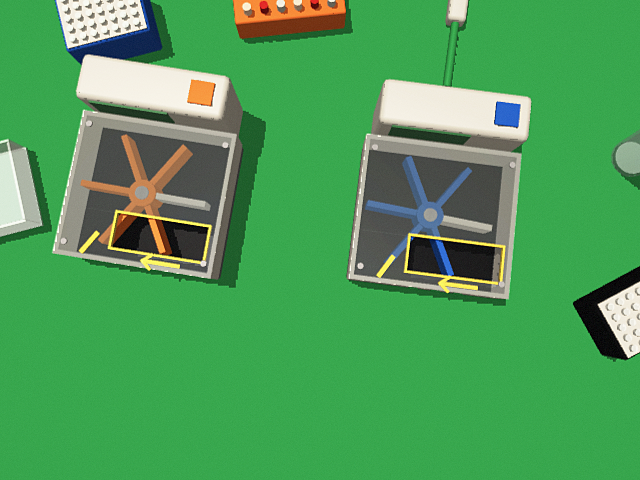

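View pics/scene0.png

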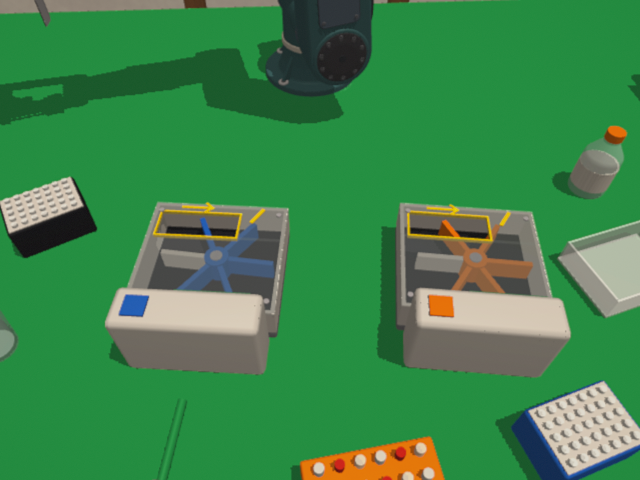

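Top: the orange sampler is on the left, with slot corners near (116,212), (211,225), (207,263), (107,249). I'll enlarge it to read them more closely.

Run:
```python
import cv2
a=cv2.imread('pics/top0.png')[190:290,70:230]
cv2.imwrite('pics/c1.png',cv2.resize(a,None,fx=5,fy=5,interpolation=cv2.INTER_CUBIC))
a=cv2.imread('pics/scene0.png')[195:275,395:545]
cv2.imwrite('pics/c2.png',cv2.resize(a,None,fx=5,fy=5,interpolation=cv2.INTER_CUBIC))
```

```text
(no output)
```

View pics/c1.png

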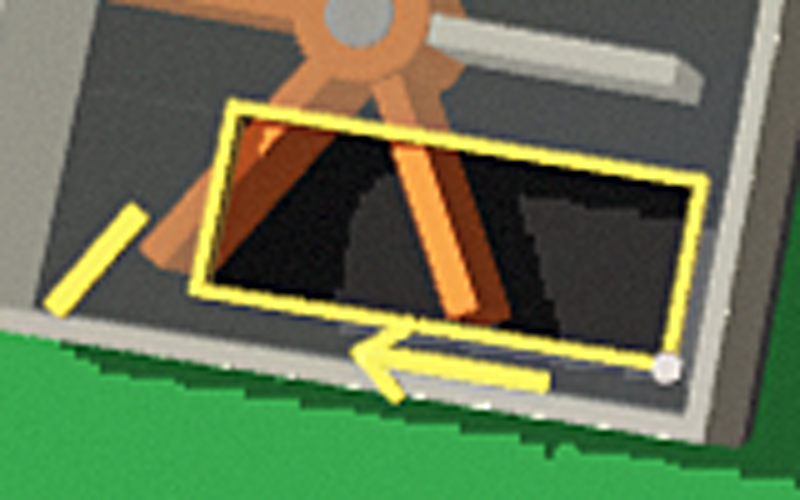

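View pics/c2.png

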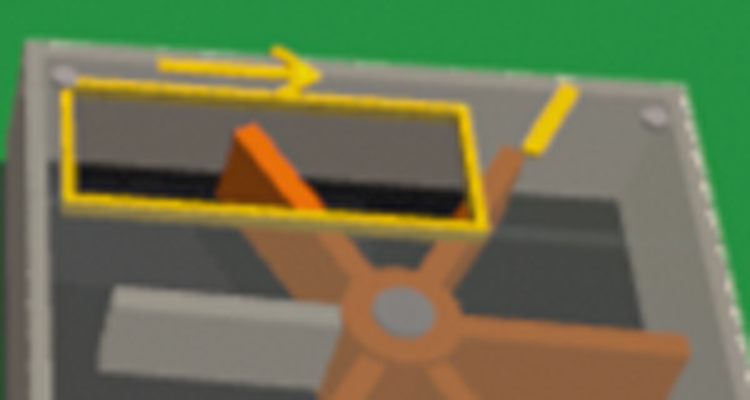

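Slot corners in c1 (outer): (230,100), (710,177), (672,372), (190,293). In c2: (60,80), (468,105), (490,232), (62,212). The white tooth points towards -y.

```bash
cat > h.py <<'E'
import numpy as np, cv2
from bench import robot, optics, job
def ray(c,uv,z):
    R=cv2.Rodrigues(c['rvec'])[0];t=c['tvec']
    d=R.T@np.array([(uv[0]-c['cx'])/c['fx'],(uv[1]-c['cy'])/c['fy'],1]);o=-R.T@t
    return o+d*(z-o[2])/d[2]
E
python3 - <<'E'
from h import *
# order: (+x,+y),(+x,-y),(-x,-y),(-x,+y)
T=[(230,100),(710,177),(672,372),(190,293)]
Ti=[(245,117),(693,188),(668,355),(212,283)]
S=[(490,232),(62,212),(60,80),(468,105)]
for n,P,off in(("top",T,(70,190)),("top",Ti,(70,190)),("scene",S,(395,195))):
    c=optics.get_calibration(n)
    Q=np.array([ray(c,((u+.5)/5-.5+off[0],(v+.5)/5-.5+off[1]),.07) for u,v in P])[:,:2]
    print(n,Q.round(4).tolist(),'c',Q.mean(0).round(4))
    ey=(Q[0]+Q[3]-Q[1]-Q[2])/2; ex=(Q[0]+Q[1]-Q[2]-Q[3])/2
    print('len',np.linalg.norm(ey),np.linalg.norm(ex),'yaw',np.arctan2(-ey[0],ey[1]),np.arctan2(ex[1],ex[0]))
# hub top checks
for n,uv,z in(("top",(70+358/5,190+10/5),.06),("scene",(395+405/5,195+310/5),.06)):
    print(n,ray(optics.get_calibration(n),uv,z))
E
```

```text
top [[0.5938, 0.2362], [0.5724, 0.1095], [0.5211, 0.1186], [0.5428, 0.2449]] c [0.5576 0.1773]
len 0.12828727935446918 0.05190949358300555 yaw -0.16890551120604005 -0.17305334999800165
top [[0.5893, 0.2321], [0.5695, 0.1139], [0.5256, 0.1198], [0.5454, 0.2392]] c [0.5575 0.1762]
len 0.12045746167674384 0.04437417712461066 yaw -0.16505396984539028 -0.1471705372694712
scene [[0.5931, 0.2367], [0.5756, 0.1083], [0.5213, 0.118], [0.5415, 0.2451]] c [0.5579 0.177 ]
len 0.12910405497461067 0.0537472720658691 yaw -0.14659164777537428 -0.16951954235758518
top [0.61916415 0.2061758  0.06      ]
scene [0.61393761 0.2075774  0.06      ]
```

Request:
{"method": "apply_moves", "body": {
  "moves": [
    [[56.8, -51.3, 5], [0, 0, 0.476], 0],
    [[56.8, -51.3, 5], [0, 0, 0.476], 0],
    [[56.8, -51.3, 5], [0, 0, 0.476], 0],
    [[56.8, -51.3, 5], [0, 0, 0.476], 0],
    [[56.8, -51.3, 5], [0, 0, 0.476], 0],
    [[56.8, -51.3, 5], [0, 0, 0.476], 0],
    [[56.8, -51.3, 5], [0, 0, 0.476], 0],
    [[56.8, -51.3, 5], [0, 0, 0.476], 0],
    [[56.8, -51.3, 5], [0, 0, 0.476], 0],
    [[56.8, -51.3, 5], [0, 0, 0.476], 0]
  ]
}}

```text
time: 0.93
tool_pos: [0.376, -0.1637, 0.1625]
ee_rot: [3.141, -0.0, -0.166]
wrist_force: [0.7, -0.0, -0.2]
width: 0.0303
```

```bash
cat >> h.py <<'E'
SC=np.array([.5578,.177]);YAW=-.165
ex=np.array([np.cos(YAW),np.sin(YAW)]);ey=np.array([-ex[1],ex[0]])
from scipy.spatial.transform import Rotation as Ro
def rep(tx=None,ty=None,z=None):
    "slot-frame mm target -> shift in tool axes"
    o=robot.get_obs();p=o['tool_pos'];d=p[:2]-SC
    R=Ro.from_euler('xyz',o['ee_rot'])
    print('t',o['time'],'slot mm',(1e3*d@ex).round(1),(1e3*d@ey).round(1),'z',p[2].round(4),'rpy',o['ee_rot'].round(3),'F',o['wrist_force'].round(1),'w',o['width'].round(4))
    if tx is not None:
        t=np.r_[SC+ex*tx/1e3+ey*ty/1e3,z]
        Rt=Ro.from_euler('xyz',[np.pi,0,YAW])
        print('shift cm',(R.inv().apply(t-p)*100).round(2),'rot',(R.inv()*Rt).as_rotvec().round(3))
E
python3 -c "
from h import *
rep(0,-38,.12)"
```

```text
Traceback (most recent call last):
  File "h.py", line 14, in rep
    print('t',o['time'],'slot mm',(1e3*d@ex).round(1),(1e3*d@ey).round(1),'z',p[2].round(4),'rpy',o['ee_rot'].round(3),'F',o['wrist_force'].round(1),'w',o['width'].round(4))
                                                                                                                                                         ^^^^^^^^^^^^^^^^
AttributeError: 'float' object has no attribute 'round'
```

```bash
sed -i "s/o\['width'\].round(4)/round(o['width'],4)/" h.py
python3 -c "
from h import *
rep(0,-38,.12)"
```

```text
t 0.9333 slot mm -123.3 -366.0 z 0.1625 rpy [ 3.141 -0.    -0.166] F [ 0.7 -0.  -0.2] w 0.0303
shift cm [ 12.31 -32.81   4.25] rot [ 0.    -0.    -0.001]
```

Request:
{"method": "apply_moves", "body": {
  "moves": [
    [[12.3, -32.8, 4], [0, 0, 0], 0],
    [[12.3, -32.8, 4], [0, 0, 0], 0],
    [[12.3, -32.8, 4], [0, 0, 0], 0],
    [[12.3, -32.8, 4], [0, 0, 0], 0],
    [[12.3, -32.8, 4], [0, 0, 0], 0],
    [[12.3, -32.8, 4], [0, 0, 0], 0],
    [[12.3, -32.8, 4], [0, 0, 0], 0],
    [[12.3, -32.8, 4], [0, 0, 0], 0],
    [[12.3, -32.8, 4], [0, 0, 0], 0],
    [[12.3, -32.8, 4], [0, 0, 0], 0]
  ]
}}

```text
time: 1.77
tool_pos: [0.5512, 0.1412, 0.1206]
ee_rot: [-3.141, 0.003, -0.16]
wrist_force: [-1.5, -0.3, 0.2]
width: 0.0007
```

```bash
python3 -c "
from h import *
rep(0,-38,.05)
for n in('top','wrist','scene'): cv2.imwrite('pics/'+n+'1.png',optics.snapshot(n)[:,:,::-1])
print(optics.get_calibration('wrist'))
rep()"
```

```text
t 1.7667 slot mm -0.6 -36.4 z 0.1206 rpy [-3.141e+00  3.000e-03 -1.600e-01] F [-1.5 -0.3  0.2] w 0.0007
shift cm [0.08 0.16 7.06] rot [-0.     0.003  0.005]
{'fx': 409.99397778157817, 'fy': 409.99397778157817, 'cx': 309.89594600387454, 'cy': 236.031566994714, 'rvec': array([-1.91668555,  2.26380508,  0.28321337]), 'tvec': array([0.22605791, 0.49609186, 0.45601105])}
t 1.9167 slot mm -0.7 -40.8 z 0.1224 rpy [ 3.14e+00  1.00e-03 -1.65e-01] F [ 0.3 -0.3  0. ] w 0.0001
```

View pics/wrist1.png

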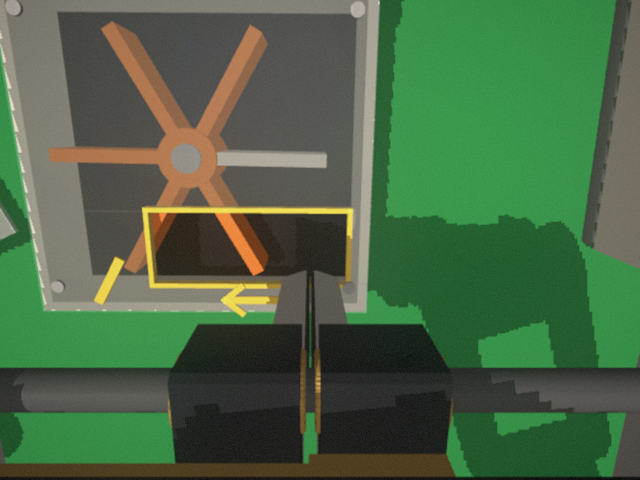

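View pics/top1.png

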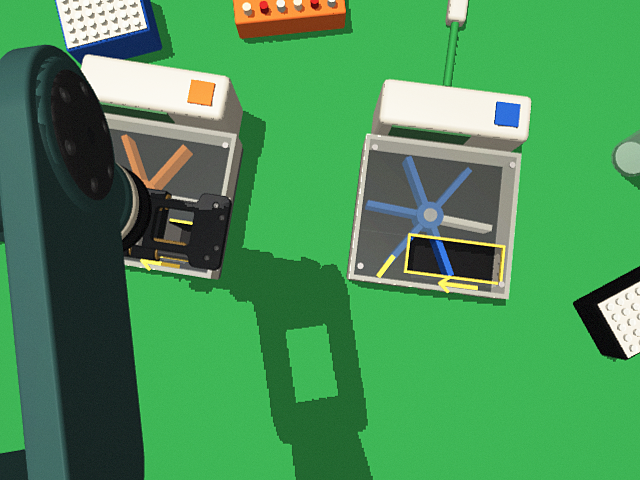

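View pics/scene1.png

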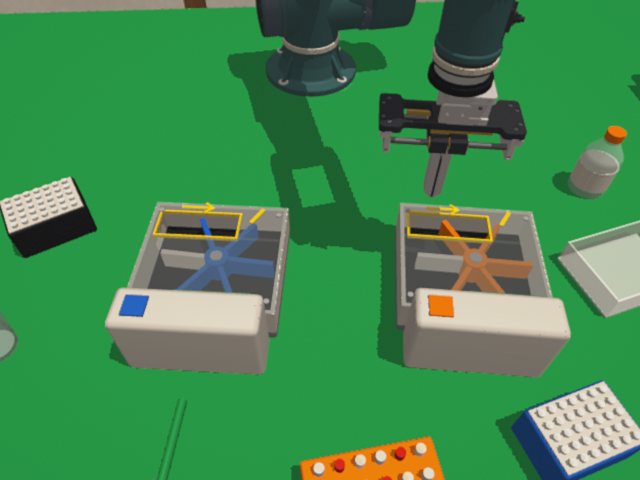

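The wrist picture shows closed fingertips at about (310,272), the slot's outer corners at (144,208), (353,208), (150,287), and the orange tooth in the slot at (262,270). I'll cross-check the slot pose against this.

```bash
python3 -c "
from h import *
c=optics.get_calibration('wrist')
Q=np.array([ray(c,u,.07)[:2] for u in((144,207.5),(353,207.5),(150,288))])
print(Q, 'centre',(Q[1]+Q[2])/2,'yaw',np.arctan2(*( (Q[0]-Q[1])*[-1,1])))
print('hub',ray(c,(186,158),.06),'pred',SC+ex*.055+ey*.037)
# tooth tip angles wrt axis
A=SC+ex*.055+ey*.037
for uv in((262,270),(135,265),(326,160)):
  d=ray(c,uv,.06)[:2]-A; print(uv,1e3*(d@ex),1e3*(d@ey),np.degrees(np.arctan2(d@ey,-d@ex)))
rep(0,-38,.05)"
```

```text
[[0.59464611 0.23345444]
 [0.5734142  0.10652692]
 [0.54274204 0.24354693]] centre [0.55807812 0.17503692] yaw -0.1657413364107034
hub [0.61948017 0.20382929 0.06      ] pred [0.61813035 0.2044636 ]
(262, 270) -72.01183810331653 -45.48429500803659 -32.277426853286144
(135, 265) -68.4373961873391 38.69379784864005 29.48336999769312
(326, 160) 0.15573535289859608 -87.45163725514205 -90.10203318416497
t 1.9167 slot mm -0.7 -40.8 z 0.1224 rpy [ 3.14e+00  1.00e-03 -1.65e-01] F [ 0.3 -0.3  0. ] w 0.0001
shift cm [ 0.08 -0.29  7.24] rot [ 0.001  0.001 -0.   ]
```

Request:
{"method": "apply_moves", "body": {
  "moves": [
    [[0.1, -0.2, 2], [0, 0, 0], 0],
    [[0.1, -0.2, 3], [0, 0, 0], 0],
    [[0.1, -0.2, 4], [0, 0, 0], 0],
    [[0.1, -0.2, 5], [0, 0, 0], 0],
    [[0.1, -0.2, 6], [0, 0, 0], 0],
    [[0.1, -0.2, 7], [0, 0, 0], 0],
    [[0.1, -0.2, 7.2], [0, 0, 0], 0],
    [[0.1, -0.2, 7.2], [0, 0, 0], 0],
    [[0.1, -0.2, 7.2], [0, 0, 0], 0],
    [[0.1, -0.2, 7.2], [0, 0, 0], 0]
  ]
}}

```text
time: 2.75
tool_pos: [0.5529, 0.1395, 0.0516]
ee_rot: [-3.141, -0.001, -0.165]
wrist_force: [-0.1, -0.4, 0.8]
width: 0.0004
```

```bash
python3 -c "
from h import *
rep(0,40,.05)
for n in('wrist',): cv2.imwrite('pics/'+n+'2.png',optics.snapshot(n)[:,:,::-1])
"
```

```text
t 2.75 slot mm 1.4 -37.8 z 0.0516 rpy [-3.141e+00 -1.000e-03 -1.650e-01] F [-0.1 -0.4  0.8] w 0.0004
shift cm [-0.14 -7.78  0.16] rot [-0.    -0.001 -0.   ]
```

View pics/wrist2.png

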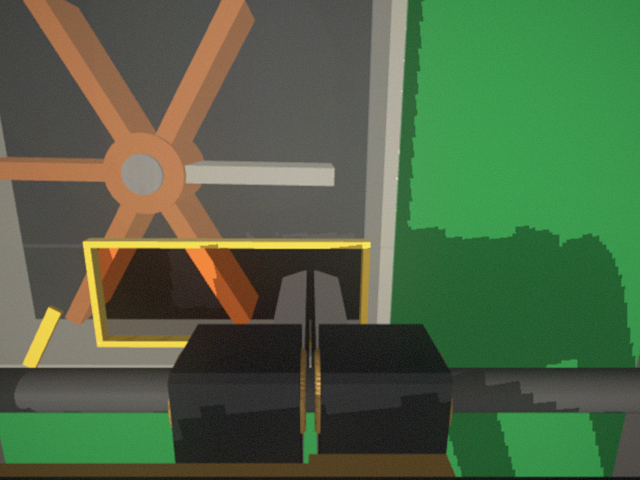

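The fingers are inside the slot, clear of the tooth. Next I shift 6 mm towards the axis and push.

Request:
{"method": "apply_moves", "body": {
  "moves": [
    [[0.6, -0.3, 0.1], [0, 0, 0], 0],
    [[0.6, -0.8, 0.1], [0, 0, 0], 0],
    [[0.6, -1.4, 0.1], [0, 0, 0], 0],
    [[0.6, -2.0, 0.1], [0, 0, 0], 0],
    [[0.6, -2.6, 0.1], [0, 0, 0], 0],
    [[0.6, -3.2, 0.1], [0, 0, 0], 0],
    [[0.6, -3.8, 0.1], [0, 0, 0], 0],
    [[0.6, -4.4, 0.1], [0, 0, 0], 0],
    [[0.6, -5.0, 0.1], [0, 0, 0], 0],
    [[0.6, -5.5, 0.1], [0, 0, 0], 0]
  ]
}}

```text
time: 3.63
tool_pos: [0.5674, 0.1934, 0.0498]
ee_rot: [3.142, 0.0, -0.165]
wrist_force: [0.1, 0.4, -0.8]
width: 0.0005
```

```bash
python3 -c "
from h import *
rep(7,42,.05)
for n in('wrist',): cv2.imwrite('pics/'+n+'3.png',optics.snapshot(n)[:,:,::-1])
rep(7,42,.05)
"
```

```text
t 3.6333 slot mm 6.7 17.7 z 0.0498 rpy [ 3.142  0.    -0.165] F [ 0.1  0.4 -0.8] w 0.0005
shift cm [ 0.03 -2.43 -0.02] rot [0. 0. 0.]
t 3.6833 slot mm 6.7 18.5 z 0.0498 rpy [-3.141 -0.    -0.164] F [-0.7 -0.   0.5] w 0.0004
shift cm [ 0.03 -2.35 -0.02] rot [-0.001 -0.     0.001]
```

View pics/wrist3.png

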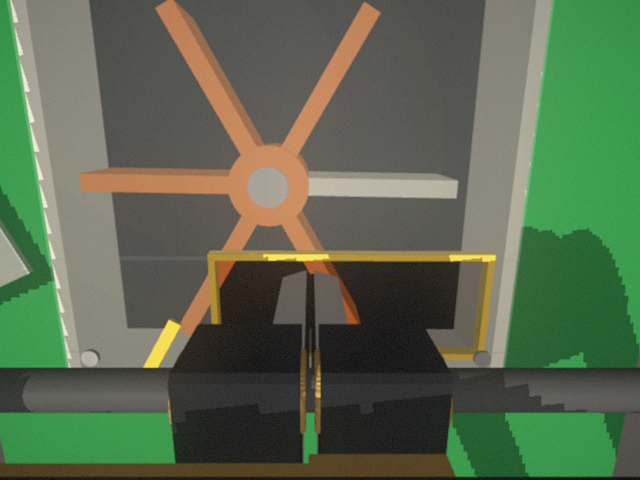

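The wheel looks unmoved: the white tooth is still at about (380,187), pointing -y. I'll check the geometry.

```bash
python3 -c "
from h import *
o=robot.get_obs();c=optics.get_calibration('wrist')
p=o['tool_pos'];R=Ro.from_euler('xyz',o['ee_rot']).as_matrix()
def pj(q): return cv2.projectPoints(np.array([q]),c['rvec'],c['tvec'],np.array([[c['fx'],0,c['cx']],[0,c['fy'],c['cy']],[0,0,1]]),None)[0].ravel().round(1)
print('tcp',pj(p))
for dx in(-8,8):
  for dy in(-12.5,0,12.5):
    print('tip',dx,dy,pj(p+R@[dx/1e3,dy/1e3,.014]), '40mm up',pj(p+R@[dx/1e3,dy/1e3,-.026]))
A=SC+ex*.055+ey*.037
for r in(18,50,85):
  for z in(.06,.028):
    th=np.radians(-30); print(r,z,pj(np.r_[A+r/1e3*(-np.cos(th)*ex+np.sin(th)*ey),z]))
print('hub',pj(np.r_[A,.06]),'camera at',-cv2.Rodrigues(c['rvec'])[0].T@c['tvec'])
for s in((-23,-61),(23,-61),(23,61),(-23,61)): print(s,pj(np.r_[SC+ex*s[0]/1e3+ey*s[1]/1e3,.07]))
for uv in((119,5),(372,8),(82,182),(457,188)):
  pass
"
python3 - <<'E'
import cv2
a=cv2.imread('pics/wrist3.png')[150:370,140:520]
cv2.imwrite('pics/c3.png',cv2.resize(a,None,fx=2,fy=2,interpolation=cv2.INTER_CUBIC))
E
```

```text
tcp [310.9 279.6]
tip -8 -12.5 [288.  284.5] 40mm up [283.4 316.4]
tip -8 0 [310.9 284.5] 40mm up [311.  316.4]
tip -8 12.5 [333.7 284.5] 40mm up [338.7 316.4]
tip 8 -12.5 [287.6 256.5] 40mm up [282.8 283.1]
tip 8 0 [310.9 256.5] 40mm up [311.  283.1]
tip 8 12.5 [334.1 256.5] 40mm up [339.3 283.1]
18 0.06 [290.6 221. ]
18 0.028 [293.4 208.5]
50 0.06 [324.5 277.3]
50 0.028 [322.5 257.5]
85 0.06 [358.9 334.5]
85 0.028 [352.5 307.9]
hub [270.5 187.5] camera at [0.63933336 0.18252887 0.24659492]
(-23, -61) [477. 353.]
(23, -61) [487.2 261.3]
(23, 61) [216.9 261.1]
(-23, 61) [222.2 352.8]
```

View pics/c3.png

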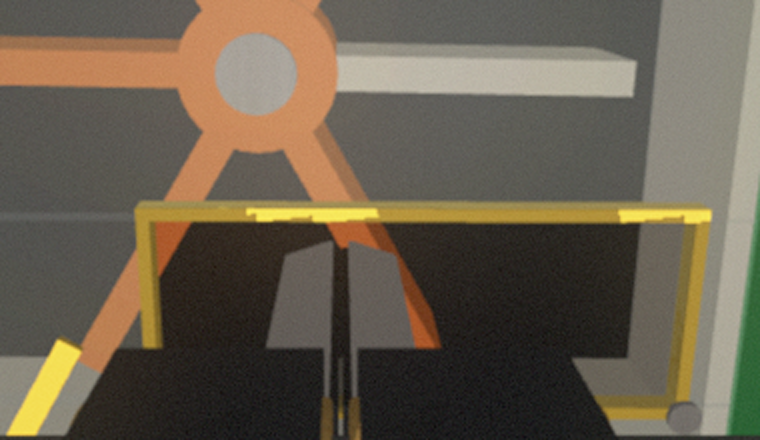

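```bash
python3 -c "
from h import *
rep()
a=optics.snapshot('scene')[:,:,::-1];cv2.imwrite('pics/scene4.png',a)
cv2.imwrite('pics/c4.png',cv2.resize(a[80:330,360:580],None,fx=2.4,fy=2.4,interpolation=cv2.INTER_CUBIC))
rep()
"
```

```text
t 3.6833 slot mm 6.7 18.5 z 0.0498 rpy [-3.141 -0.    -0.164] F [-0.7 -0.   0.5] w 0.0004
t 3.7333 slot mm 6.7 17.9 z 0.0498 rpy [-3.141 -0.    -0.164] F [0.2 0.3 0.2] w 0.0003
```

View pics/c4.png

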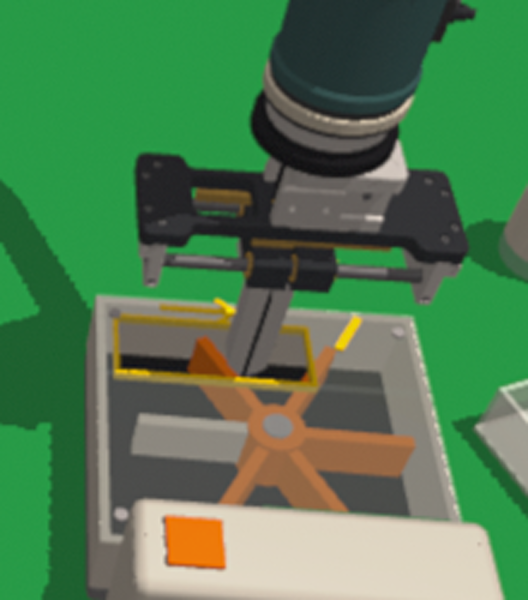

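```bash
python3 -c "
from h import *
print('tips_ahead',robot.tips_ahead,[a for a in dir(robot) if a[0]!='_'])
o=robot.get_obs();c=optics.get_calibration('scene')
p=o['tool_pos'];R=Ro.from_euler('xyz',o['ee_rot']).as_matrix()
def pj(q): return (cv2.projectPoints(np.array([q]),c['rvec'],c['tvec'],np.array([[c['fx'],0,c['cx']],[0,c['fy'],c['cy']],[0,0,1]]),None)[0].ravel()-[360,80])*2.4
for t in(.014,0,-.014,-.03,-.05):print(t,[pj(p+R@[dx,dy,t]).round() for dx in(-.008,.008) for dy in(-.0125,.0125)])
"
python3 - <<'E'
import cv2
a=cv2.imread('pics/scene4.png')[195:260,400:510]
cv2.imwrite('pics/c5.png',cv2.resize(a,None,fx=7,fy=7,interpolation=cv2.INTER_CUBIC))
E
```

```text
tips_ahead 0.014 ['IKError', 'get_obs', 'tips_ahead']
0.014 [array([247., 385.]), array([210., 383.]), array([250., 404.]), array([212., 401.])]
0 [array([252., 372.]), array([214., 369.]), array([255., 390.]), array([216., 388.])]
-0.014 [array([257., 358.]), array([219., 355.]), array([260., 377.]), array([220., 374.])]
-0.03 [array([263., 341.]), array([224., 339.]), array([266., 360.]), array([226., 358.])]
-0.05 [array([270., 320.]), array([230., 318.]), array([273., 339.]), array([233., 336.])]
```

View pics/c5.png

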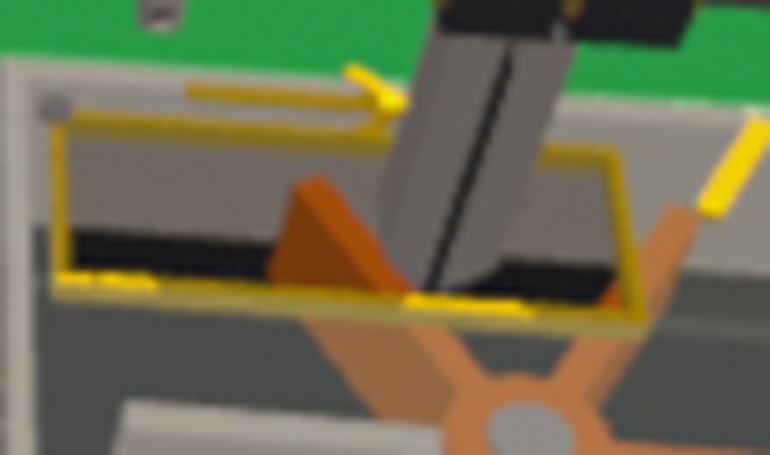

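```bash
python3 -c "
from h import *
c=optics.get_calibration('scene')
p=np.r_[SC-.0007*ex-.0408*ey,.1224];R=Ro.from_euler('xyz',[3.14159,0,YAW]).as_matrix()
def pj(q): return (cv2.projectPoints(np.array([q]),c['rvec'],c['tvec'],np.array([[c['fx'],0,c['cx']],[0,c['fy'],c['cy']],[0,0,1]]),None)[0].ravel()-[400,130])*7
for t in(.014,0,-.014,-.03,-.05):print(t,[pj(p+R@[dx,dy,t]).round() for dx in(-.008,.008) for dy in(-.0125,.0125)])
"
python3 - <<'E'
import cv2
a=cv2.imread('pics/scene1.png')[130:210,400:500]
cv2.imwrite('pics/c6.png',cv2.resize(a,None,fx=7,fy=7,interpolation=cv2.INTER_CUBIC))
E
```

```text
0.014 [array([240., 513.]), array([124., 505.]), array([245., 567.]), array([126., 559.])]
0 [array([252., 467.]), array([134., 459.]), array([257., 522.]), array([137., 514.])]
-0.014 [array([264., 420.]), array([144., 412.]), array([269., 475.]), array([148., 467.])]
-0.03 [array([279., 364.]), array([157., 357.]), array([284., 419.]), array([160., 411.])]
-0.05 [array([298., 292.]), array([173., 284.]), array([303., 347.]), array([177., 339.])]
```

View pics/c6.png

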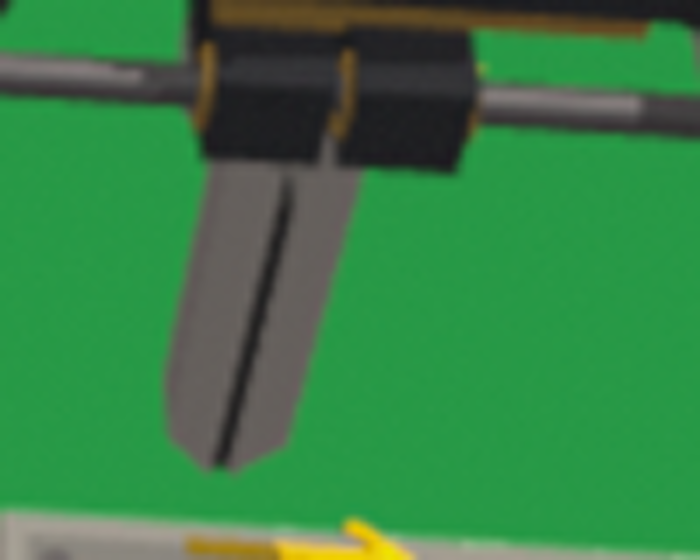

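Both scene views put the fingertips about 15–20 mm higher than tips_ahead gives, so they seem to have passed over the tooth. I'll lift straight up, go back, and check the tip before going deeper.

Request:
{"method": "apply_moves", "body": {
  "moves": [
    [[0, 0, -2], [0, 0, 0], 0],
    [[0, 0, -4], [0, 0, 0], 0],
    [[0, 0, -6], [0, 0, 0], 0],
    [[0, 0, -6], [0, 0, 0], 0],
    [[0, 2, -6], [0, 0, 0], 0],
    [[0, 4, -6], [0, 0, 0], 0],
    [[0, 5.6, -6], [0, 0, 0], 0],
    [[0, 5.6, -6], [0, 0, 0], 0],
    [[0, 5.6, -6], [0, 0, 0], 0],
    [[0, 5.6, -6], [0, 0, 0], 0]
  ]
}}

```text
time: 4.57
tool_pos: [0.5579, 0.1379, 0.1092]
ee_rot: [-3.141, 0.001, -0.165]
wrist_force: [-0.6, -0.5, -0.1]
width: 0.0007
```

```bash
python3 -c "
from h import *
rep()
for n in('wrist','scene'): cv2.imwrite('pics/'+n+'5.png',optics.snapshot(n)[:,:,::-1])
rep()
a=cv2.imread('pics/scene5.png');w=cv2.imread('pics/wrist5.png')
o=robot.get_obs();p=o['tool_pos'];R=Ro.from_euler('xyz',o['ee_rot']).as_matrix()
for n,im,(x0,y0) in(('scene',a,(400,130)),('wrist',w,(255,240))):
  c=optics.get_calibration(n);f=6
  im=cv2.resize(im[y0:y0+95,x0:x0+110],None,fx=f,fy=f,interpolation=cv2.INTER_CUBIC)
  for t,col in((.014,(0,0,255)),(-.006,(255,0,0))):
    for dx in(-.008,.008):
      for dy in (-.0125,0,.0125):
        q=cv2.projectPoints(np.array([p+R@[dx,dy,t]]),c['rvec'],c['tvec'],np.array([[c['fx'],0,c['cx']],[0,c['fy'],c['cy']],[0,0,1]]),None)[0].ravel()
        cv2.circle(im,tuple(((q-[x0,y0]+.5)*f).astype(int).tolist()),4,col,-1 if dx>0 else 1)
  cv2.imwrite('pics/o_'+n+'5.png',im)
"
```

```text
t 4.5667 slot mm 6.6 -38.6 z 0.1092 rpy [-3.141e+00  1.000e-03 -1.650e-01] F [-0.6 -0.5 -0.1] w 0.0007
t 4.6667 slot mm 6.6 -38.2 z 0.1094 rpy [-3.141  0.    -0.164] F [-1.   0.4 -0.4] w 0.0006
```

View pics/o_scene5.png

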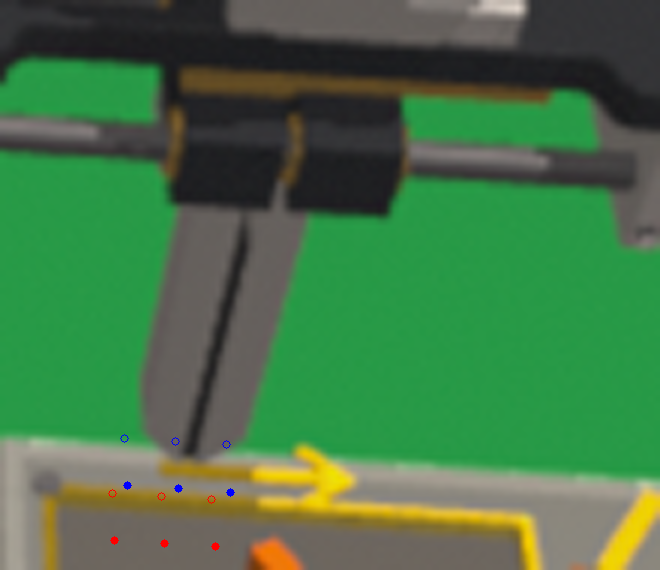

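View pics/o_wrist5.png

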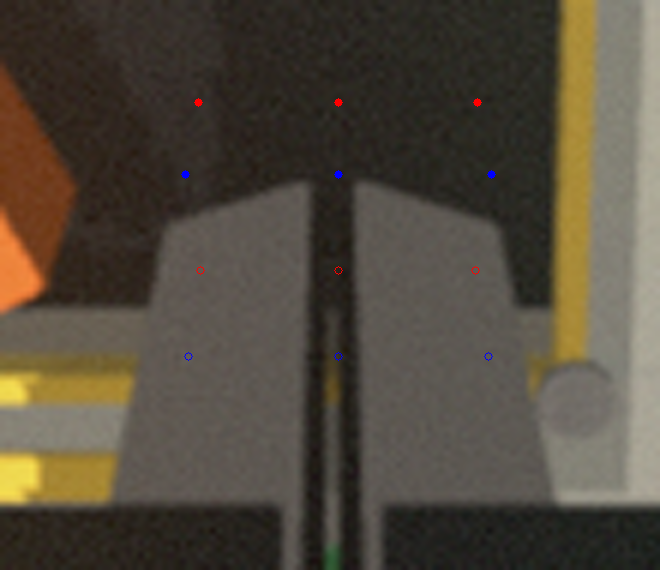

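View pics/wrist5.png

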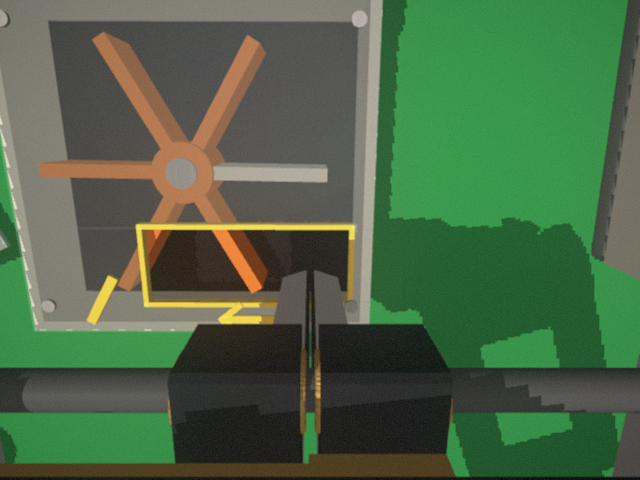

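Both views agree that the true tips are about 25 mm shorter than stated (roughly 10–15 mm behind the TCP). So the tips were at about 62 mm, just over the 60 mm teeth. I'll go down to TCP z 0.036 first, which is safe under either reading.

Request:
{"method": "apply_moves", "body": {
  "moves": [
    [[0, 0, 2], [0, 0, 0], 0],
    [[0, 0, 3], [0, 0, 0], 0],
    [[0, 0, 4], [0, 0, 0], 0],
    [[0, 0, 5], [0, 0, 0], 0],
    [[0, 0, 6], [0, 0, 0], 0],
    [[0, 0, 6.8], [0, 0, 0], 0],
    [[0, 0, 7.3], [0, 0, 0], 0],
    [[0, 0, 7.3], [0, 0, 0], 0],
    [[0, 0, 7.3], [0, 0, 0], 0],
    [[0, 0, 7.3], [0, 0, 0], 0]
  ]
}}

```text
time: 5.5
tool_pos: [0.5587, 0.1374, 0.0375]
ee_rot: [-3.141, -0.001, -0.165]
wrist_force: [0.5, -0.3, -0.3]
width: 0.0004
```

```bash
python3 -c "
from h import *
rep()
for n in('wrist','scene'): cv2.imwrite('pics/'+n+'6.png',optics.snapshot(n)[:,:,::-1])
rep()
a=cv2.imread('pics/scene6.png')[185:285,395:505]
cv2.imwrite('pics/c7.png',cv2.resize(a,None,fx=6,fy=6,interpolation=cv2.INTER_CUBIC))
"
```

```text
t 5.5 slot mm 7.3 -38.9 z 0.0375 rpy [-3.141e+00 -1.000e-03 -1.650e-01] F [ 0.5 -0.3 -0.3] w 0.0004
t 5.6 slot mm 7.4 -38.9 z 0.0377 rpy [-3.141e+00 -2.000e-03 -1.650e-01] F [-0.1  0.3  0.1] w 0.0003
```

View pics/c7.png

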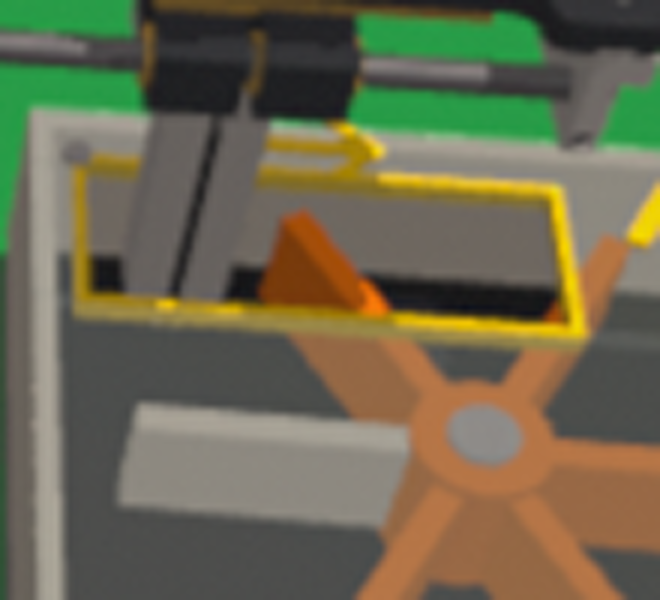

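View pics/wrist6.png

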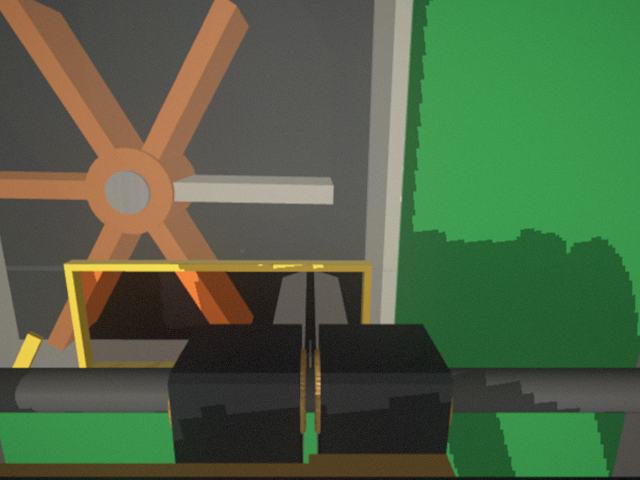

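The tip (c7 row ~300) only just reaches the slot's near edge line, so it is still short. I'll go 13 mm deeper.

Request:
{"method": "apply_moves", "body": {
  "moves": [
    [[0, 0, 0.4], [0, 0, 0], 0],
    [[0, 0, 0.8], [0, 0, 0], 0],
    [[0, 0, 1.1], [0, 0, 0], 0],
    [[0, 0, 1.3], [0, 0, 0], 0],
    [[0, 0, 1.3], [0, 0, 0], 0],
    [[0, 0, 1.3], [0, 0, 0], 0],
    [[0, 0, 1.3], [0, 0, 0], 0],
    [[0, 0, 1.3], [0, 0, 0], 0],
    [[0, 0, 1.3], [0, 0, 0], 0],
    [[0, 0, 1.3], [0, 0, 0], 0]
  ]
}}

```text
time: 6.43
tool_pos: [0.5582, 0.1374, 0.024]
ee_rot: [3.142, -0.0, -0.165]
wrist_force: [-0.0, 0.6, -0.3]
width: 0.0005
```

```bash
python3 -c "
from h import *
rep()
for n in('scene',): cv2.imwrite('pics/'+n+'7.png',optics.snapshot(n)[:,:,::-1])
rep()
a=cv2.imread('pics/scene7.png')[185:285,395:505]
cv2.imwrite('pics/c8.png',cv2.resize(a,None,fx=6,fy=6,interpolation=cv2.INTER_CUBIC))
"
```

```text
t 6.4333 slot mm 6.9 -39.0 z 0.024 rpy [ 3.142 -0.    -0.165] F [-0.   0.6 -0.3] w 0.0005
t 6.4833 slot mm 6.9 -39.0 z 0.024 rpy [ 3.142 -0.    -0.165] F [-0.2  0.1 -0.4] w 0.0006
```

View pics/c8.png

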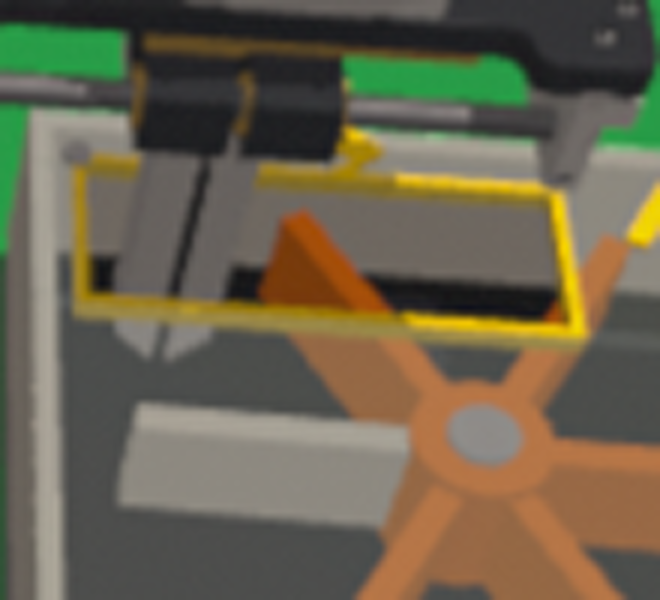

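No force, and the tip now shows through the cover at c8 (160,358), well down in the tooth range. Now the push in small steps.

Request:
{"method": "apply_moves", "body": {
  "moves": [
    [[0, -0.5, 0], [0, 0, 0], 0],
    [[0, -1.0, 0], [0, 0, 0], 0],
    [[0, -1.5, 0], [0, 0, 0], 0],
    [[0, -2.0, 0], [0, 0, 0], 0],
    [[0, -2.5, 0], [0, 0, 0], 0],
    [[0, -3.0, 0], [0, 0, 0], 0],
    [[0, -3.5, 0], [0, 0, 0], 0],
    [[0, -4.0, 0], [0, 0, 0], 0],
    [[0, -4.5, 0], [0, 0, 0], 0],
    [[0, -4.5, 0], [0, 0, 0], 0]
  ]
}}

```text
time: 7.32
tool_pos: [0.565, 0.1826, 0.0233]
ee_rot: [3.141, 0.001, -0.165]
wrist_force: [-0.7, -1.5, -0.8]
width: 0.0002
```

```bash
python3 -c "
from h import *
rep()
for n in('wrist',): cv2.imwrite('pics/'+n+'8.png',optics.snapshot(n)[:,:,::-1])
rep()
"
```

```text
t 7.3167 slot mm 6.2 6.7 z 0.0233 rpy [ 3.141e+00  1.000e-03 -1.650e-01] F [-0.7 -1.5 -0.8] w 0.0002
t 7.3667 slot mm 6.6 6.8 z 0.0235 rpy [-3.141  0.    -0.165] F [-0.2 -0.8 -1.2] w 0.0005
```

View pics/wrist8.png

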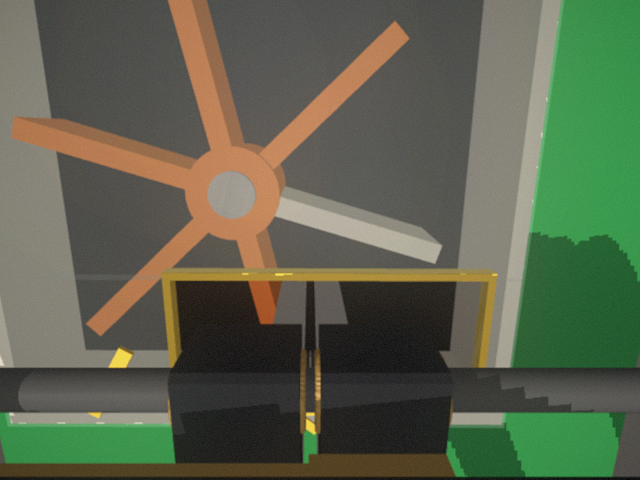

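The wheel is turning; the white tooth tip is now at about (437,252). Continuing.

Request:
{"method": "apply_moves", "body": {
  "moves": [
    [[0, -0.4, 0], [0, 0, 0], 0],
    [[0, -0.8, 0], [0, 0, 0], 0],
    [[0, -1.2, 0], [0, 0, 0], 0],
    [[0, -1.6, 0], [0, 0, 0], 0],
    [[0, -2.0, 0], [0, 0, 0], 0],
    [[0, -2.4, 0], [0, 0, 0], 0],
    [[0, -2.8, 0], [0, 0, 0], 0],
    [[0, -3.1, 0], [0, 0, 0], 0],
    [[0, -3.1, 0], [0, 0, 0], 0],
    [[0, -3.1, 0], [0, 0, 0], 0]
  ]
}}

```text
time: 8.2
tool_pos: [0.5713, 0.2124, 0.0237]
ee_rot: [-3.142, -0.001, -0.165]
wrist_force: [-0.5, -3.7, -2.5]
width: 0.0006
```

```bash
python3 -c "
from h import *
rep()
for n in('wrist',): cv2.imwrite('pics/'+n+'9.png',optics.snapshot(n)[:,:,::-1])
rep()
"
```

```text
t 8.2 slot mm 7.5 37.1 z 0.0237 rpy [-3.142e+00 -1.000e-03 -1.650e-01] F [-0.5 -3.7 -2.5] w 0.0006
t 8.25 slot mm 7.4 37.1 z 0.0238 rpy [-3.141e+00 -1.000e-03 -1.650e-01] F [ 0.4 -3.1 -2.1] w 0.0006
```

View pics/wrist9.png

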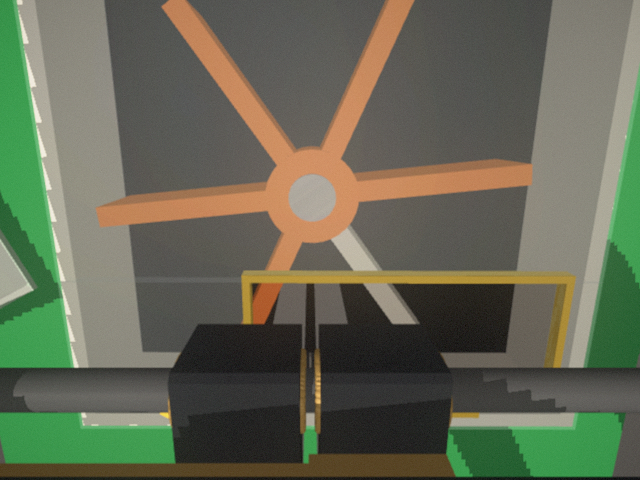

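```bash
cat >> h.py <<'E'
A=SC+ex*.055+ey*.037
def ang(uvs,c=None,hub=None,z=.06):
    c=c or optics.get_calibration('wrist')
    a=A if hub is None else ray(c,hub,z)[:2]
    for uv in uvs:
        d=ray(c,uv,z)[:2]-a; print(uv,'r',(1e3*np.linalg.norm(d)).round(1),'deg',np.degrees(np.arctan2(d@ey,-d@ex)).round(1))
E
python3 -c "
from h import *
c=optics.get_calibration('wrist')
ang([(100,217),(531,175)]);ang([(100,217),(531,175)],hub=(312,198))
d=[ray(c,u,.06)[:2] for u in((100,217),(531,175))];v=d[0]-d[1];print(np.degrees(np.arctan2(v@ey,-v@ex)))
"
```

```text
(100, 217) r 84.8 deg 84.8
(531, 175) r 86.0 deg -95.9
(100, 217) r 85.0 deg 84.9
(531, 175) r 85.7 deg -96.0
84.43355045962893
```

Request:
{"method": "apply_moves", "body": {
  "moves": [
    [[0, -0.1, 0], [0, 0, 0], 0],
    [[0, -0.2, 0], [0, 0, 0], 0],
    [[0, -0.3, 0], [0, 0, 0], 0],
    [[0, -0.4, 0], [0, 0, 0], 0],
    [[0, -0.47, 0], [0, 0, 0], 0],
    [[0, -0.47, 0], [0, 0, 0], 0],
    [[0, -0.47, 0], [0, 0, 0], 0],
    [[0, -0.47, 0], [0, 0, 0], 0],
    [[0, -0.47, 0], [0, 0, 0], 0],
    [[0, -0.47, 0], [0, 0, 0], 0]
  ]
}}

```text
time: 9.08
tool_pos: [0.5718, 0.2164, 0.024]
ee_rot: [3.141, -0.001, -0.166]
wrist_force: [0.7, -5.1, -0.6]
width: 0.0006
```

```bash
python3 -c "
from h import *
rep()
for n in('wrist',): cv2.imwrite('pics/'+n+'10.png',optics.snapshot(n)[:,:,::-1])
rep()
"
```

```text
t 9.0833 slot mm 7.3 41.2 z 0.024 rpy [ 3.141e+00 -1.000e-03 -1.660e-01] F [ 0.7 -5.1 -0.6] w 0.0006
t 9.1333 slot mm 7.3 41.2 z 0.024 rpy [ 3.141e+00 -1.000e-03 -1.660e-01] F [ 1.1 -5.6 -2.1] w 0.0005
```

View pics/wrist10.png

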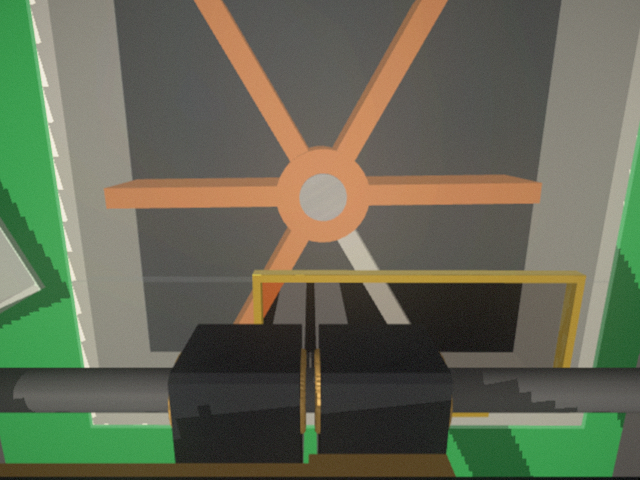

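```bash
python3 -c "
from h import *
c=optics.get_calibration('wrist')
d=[ray(c,u,.06)[:2] for u in((107,198),(540,193))];v=d[0]-d[1];print(np.degrees(np.arctan2(v@ey,-v@ex)))
d=[ray(c,u,.07)[:2] for u in((255,274),(583,276))];v=d[0]-d[1];print(np.degrees(np.arctan2(v@ey,-v@ex)))
"
```

```text
89.39339948409489
90.43225703457911
```

q is about 59–60°, so the first tooth is done. Back off 3 mm, lift straight out and go back to the entry end.

Request:
{"method": "apply_moves", "body": {
  "moves": [
    [[0, 0.3, 0], [0, 0, 0], 0],
    [[0, 0.3, -1], [0, 0, 0], 0],
    [[0, 0.3, -3], [0, 0, 0], 0],
    [[0, 0.3, -5.5], [0, 0, 0], 0],
    [[0, 0.3, -7.5], [0, 0, 0], 0],
    [[0, 0.3, -7.5], [0, 0, 0], 0],
    [[0, 2.5, -7.5], [0, 0, 0], 0],
    [[0, 5, -7.5], [0, 0, 0], 0],
    [[0, 8.1, -7.5], [0, 0, 0], 0],
    [[0, 8.1, -7.5], [0, 0, 0], 0]
  ]
}}

```text
time: 9.97
tool_pos: [0.5573, 0.1337, 0.0984]
ee_rot: [3.14, 0.0, -0.169]
wrist_force: [1.3, 0.7, 0.0]
width: 0.0002
```

```bash
python3 -c "
from h import *
rep()
for n in('wrist',): cv2.imwrite('pics/'+n+'11.png',optics.snapshot(n)[:,:,::-1])
rep(7,-39,.024)
print(optics.get_calibration('wrist'))
"
```

```text
t 9.9667 slot mm 6.7 -42.8 z 0.0984 rpy [ 3.14   0.    -0.169] F [1.3 0.7 0. ] w 0.0002
t 10.0167 slot mm 6.7 -40.6 z 0.0985 rpy [-3.141  0.    -0.168] F [-0.7  0.9 -0.2] w 0.0003
shift cm [ 0.03 -0.15  7.45] rot [-0.001  0.    -0.003]
{'fx': 409.99397778157817, 'fy': 409.99397778157817, 'cx': 309.89594600387454, 'cy': 236.031566994714, 'rvec': array([-1.91532819,  2.26805692,  0.28468999]), 'tvec': array([0.22802616, 0.50884246, 0.43365543])}
```

View pics/wrist11.png

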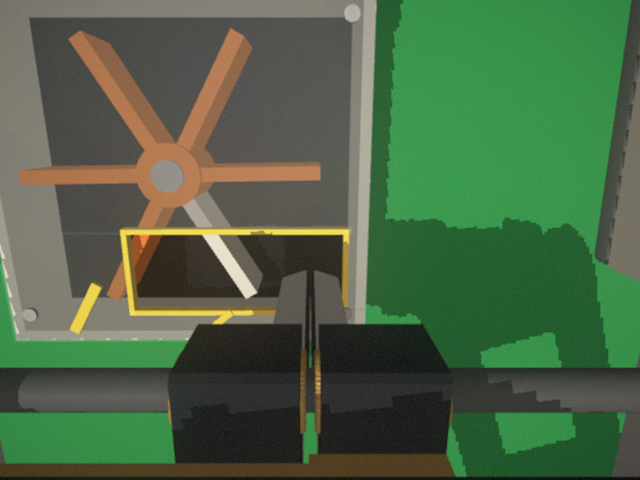

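The wheel stayed put. The white tooth is in the slot at (250,295), clear of the fingers at x ≥ 275. Descending for the second tooth.

Request:
{"method": "apply_moves", "body": {
  "moves": [
    [[0, 0, 1], [0, 0, 0], 0],
    [[0, 0, 2], [0, 0, 0], 0],
    [[0, 0, 3], [0, 0, 0], 0],
    [[0, 0, 4], [0, 0, 0], 0],
    [[0, 0, 5], [0, 0, 0], 0],
    [[0, 0, 6], [0, 0, 0], 0],
    [[0, 0, 7], [0, 0, 0], 0],
    [[0, 0, 7.5], [0, 0, 0], 0],
    [[0, 0, 7.5], [0, 0, 0], 0],
    [[0, 0, 7.5], [0, 0, 0], 0]
  ]
}}

```text
time: 10.85
tool_pos: [0.558, 0.1371, 0.0235]
ee_rot: [3.141, 0.0, -0.165]
wrist_force: [-0.0, -0.1, 0.7]
width: 0.0002
```

```bash
python3 -c "
from h import *
rep(7,37,.024)
"
```

```text
t 10.85 slot mm 6.7 -39.4 z 0.0235 rpy [ 3.141  0.    -0.165] F [-0.  -0.1  0.7] w 0.0002
shift cm [ 0.03 -7.64 -0.05] rot [ 0.  0. -0.]
```

Request:
{"method": "apply_moves", "body": {
  "moves": [
    [[0, -0.5, 0], [0, 0, 0], 0],
    [[0, -1.0, 0], [0, 0, 0], 0],
    [[0, -1.5, 0], [0, 0, 0], 0],
    [[0, -2.0, 0], [0, 0, 0], 0],
    [[0, -2.5, 0], [0, 0, 0], 0],
    [[0, -3.0, 0], [0, 0, 0], 0],
    [[0, -3.5, 0], [0, 0, 0], 0],
    [[0, -4.0, 0], [0, 0, 0], 0],
    [[0, -4.5, 0], [0, 0, 0], 0],
    [[0, -5.0, 0], [0, 0, 0], 0]
  ]
}}

```text
time: 11.68
tool_pos: [0.5654, 0.1864, 0.0233]
ee_rot: [3.14, 0.002, -0.165]
wrist_force: [-3.9, -3.7, 1.0]
width: 0.0005
```

Request:
{"method": "apply_moves", "body": {
  "moves": [
    [[0, -0.4, 0], [0, 0, 0], 0],
    [[0, -0.8, 0], [0, 0, 0], 0],
    [[0, -1.2, 0], [0, 0, 0], 0],
    [[0, -1.6, 0], [0, 0, 0], 0],
    [[0, -2.0, 0], [0, 0, 0], 0],
    [[0, -2.4, 0], [0, 0, 0], 0],
    [[0, -2.7, 0], [0, 0, 0], 0],
    [[0, -2.7, 0], [0, 0, 0], 0],
    [[0, -2.7, 0], [0, 0, 0], 0],
    [[0, -2.7, 0], [0, 0, 0], 0]
  ]
}}

```text
time: 12.52
tool_pos: [0.5711, 0.2133, 0.0237]
ee_rot: [-3.141, -0.001, -0.165]
wrist_force: [0.2, -2.6, -2.9]
width: 0.0002
```

```bash
python3 -c "
from h import *
rep()
for n in('wrist',): cv2.imwrite('pics/'+n+'12.png',optics.snapshot(n)[:,:,::-1])
rep(7,42,.024)
"
```

```text
t 12.5167 slot mm 7.2 38.0 z 0.0237 rpy [-3.141e+00 -1.000e-03 -1.650e-01] F [ 0.2 -2.6 -2.9] w 0.0002
t 12.5667 slot mm 7.1 38.0 z 0.0238 rpy [-3.141e+00 -1.000e-03 -1.650e-01] F [ 0.1 -3.2 -1. ] w 0.0006
shift cm [-0.01 -0.4  -0.01] rot [-0.001 -0.001 -0.   ]
```

View pics/wrist12.png

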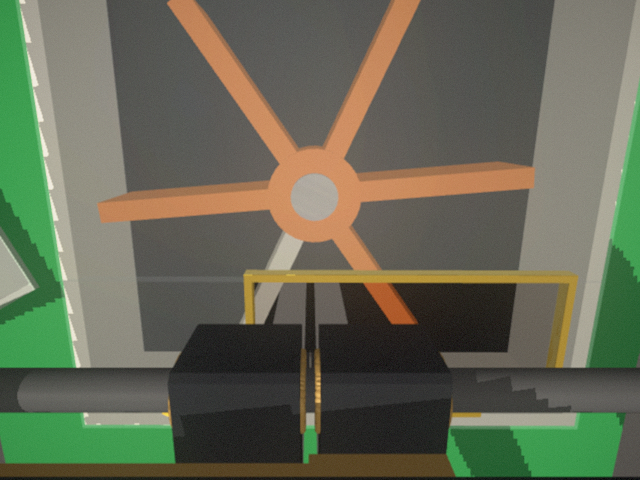

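Request:
{"method": "apply_moves", "body": {
  "moves": [
    [[0, -0.1, 0], [0, 0, 0], 0],
    [[0, -0.2, 0], [0, 0, 0], 0],
    [[0, -0.3, 0], [0, 0, 0], 0],
    [[0, -0.43, 0], [0, 0, 0], 0],
    [[0, -0.43, 0], [0, 0, 0], 0],
    [[0, -0.43, 0], [0, 0, 0], 0],
    [[0, -0.43, 0], [0, 0, 0], 0],
    [[0, -0.43, 0], [0, 0, 0], 0],
    [[0, -0.43, 0], [0, 0, 0], 0],
    [[0, -0.43, 0], [0, 0, 0], 0]
  ]
}}

```text
time: 13.4
tool_pos: [0.5718, 0.2168, 0.024]
ee_rot: [3.141, -0.001, -0.166]
wrist_force: [-0.1, -5.1, -1.7]
width: 0.0005
```

```bash
python3 -c "
from h import *
rep()
for n in('wrist',): cv2.imwrite('pics/'+n+'13.png',optics.snapshot(n)[:,:,::-1])
rep(7,42,.024)
"
python3 - <<'E'
import cv2
a=cv2.imread('pics/wrist13.png')[140:300,80:600]
cv2.imwrite('pics/c13.png',cv2.resize(a,None,fx=1.5,fy=1.5,interpolation=cv2.INTER_CUBIC))
E
```

```text
t 13.4 slot mm 7.2 41.6 z 0.024 rpy [ 3.141e+00 -1.000e-03 -1.660e-01] F [-0.1 -5.1 -1.7] w 0.0005
t 13.45 slot mm 7.2 41.6 z 0.024 rpy [ 3.141e+00 -1.000e-03 -1.660e-01] F [-0.2 -5.1 -1.5] w 0.0005
shift cm [-0.02 -0.04  0.  ] rot [ 0.001 -0.001 -0.001]
```

View pics/c13.png

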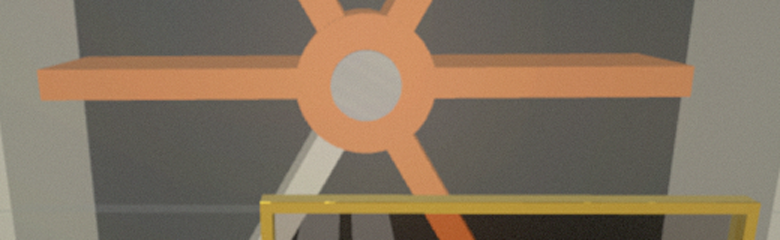

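About 1° short still; one more small nudge, then back off and lift.

Request:
{"method": "apply_moves", "body": {
  "moves": [
    [[0, -0.05, 0], [0, 0, 0], 0],
    [[0, -0.09, 0], [0, 0, 0], 0],
    [[0, -0.09, 0], [0, 0, 0], 0],
    [[0, -0.09, 0], [0, 0, 0], 0],
    [[0, -0.09, 0], [0, 0, 0], 0],
    [[0, 0.1, 0], [0, 0, 0], 0],
    [[0, 0.3, 0], [0, 0, 0], 0],
    [[0, 0.3, 0], [0, 0, 0], 0],
    [[0, 0.3, -1], [0, 0, 0], 0],
    [[0, 0.3, -2], [0, 0, 0], 0]
  ]
}}

```text
time: 14.28
tool_pos: [0.5705, 0.2148, 0.0442]
ee_rot: [-3.141, 0.001, -0.165]
wrist_force: [-0.1, -0.1, -0.4]
width: 0.0007
```

Request:
{"method": "apply_moves", "body": {
  "moves": [
    [[0, 0, -2], [0, 0, 0], 0],
    [[0, 0, -4], [0, 0, 0], 0],
    [[0, 0, -6], [0, 0, 0], 0],
    [[0, 0, -8], [0, 0, 0], 0],
    [[0, 0, -10], [0, 0, 0], 0],
    [[-2, 1, -11], [0, 0, 0], 0],
    [[-5, 2, -12], [0, 0, 0], 0],
    [[-8, 3, -12], [0, 0, 0], 0],
    [[-8, 3, -12], [0, 0, 0], 0],
    [[-8, 3, -12], [0, 0, 0], 0]
  ]
}}

```text
time: 15.12
tool_pos: [0.4867, 0.1983, 0.1658]
ee_rot: [-3.14, -0.003, -0.164]
wrist_force: [0.4, -0.0, -0.2]
width: 0.0002
```

```bash
python3 -c "
from h import *
rep()
for n in('wrist','scene','top'): cv2.imwrite('pics/'+n+'14.png',optics.snapshot(n)[:,:,::-1])
rep()
"
```

```text
t 15.1167 slot mm -73.6 9.3 z 0.1658 rpy [-3.14e+00 -3.00e-03 -1.64e-01] F [ 0.4 -0.  -0.2] w 0.0002
t 15.2667 slot mm -72.0 9.5 z 0.1646 rpy [-3.141e+00 -2.000e-03 -1.650e-01] F [-0.1 -0.3  0.3] w 0.0004
```

View pics/wrist14.png

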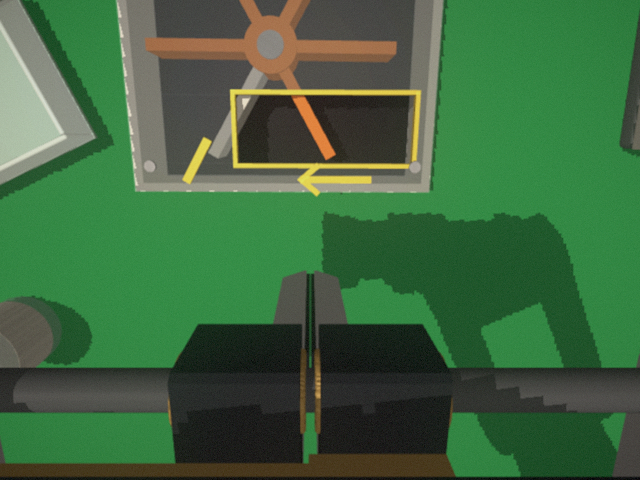

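View pics/scene14.png

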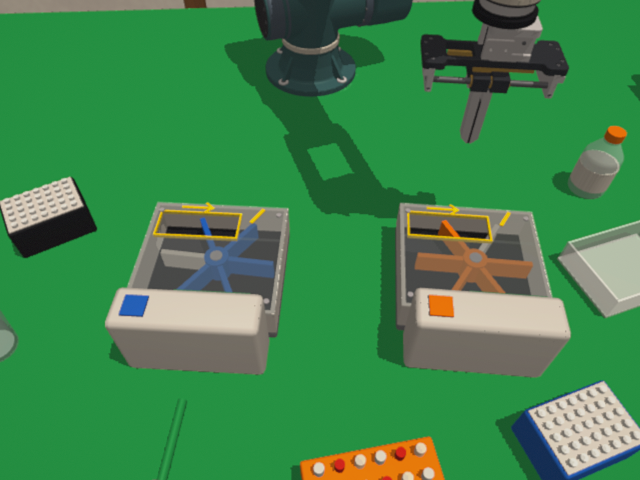

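The white tooth lies at the home mark (wrist: tooth tip (218,155), mark (208,140)–(187,181)), the slot is empty, and the blue wheel looks unchanged. Quick numeric check before handing in.

```bash
python3 -c "
from h import *
c=optics.get_calibration('wrist')
def line(a,b,z):
  d=[ray(c,u,z)[:2] for u in(a,b)];v=d[0]-d[1];return np.degrees(np.arctan2(v@ey,-v@ex)).round(2)
print('teeth',line((147,46),(396,49),.06),'slot edge',line((232,91),(420,91.5),.07),line((236,166),(416,165),.07))
ang([(218,154),(331,155)]);ang([(208,140),(187,181)],z=.07)
a=cv2.imread('pics/scene0.png').astype(int);b=cv2.imread('pics/scene14.png').astype(int);d=abs(a-b).max(2)
print('blue region diff',(d[240:300,165:280]>60).sum(),'orange',(d[240:290,400:540]>60).sum())
"
```

```text
teeth 90.68 slot edge 90.18 89.71
(218, 154) r 79.9 deg 29.6
(331, 155) r 81.8 deg -31.0
(208, 140) r 73.7 deg 36.3
(187, 181) r 106.4 deg 34.5
blue region diff 0 orange 196
```

```bash
python3 -c "
from h import *
rep()
cv2.imwrite('pics/wrist15.png',optics.snapshot('wrist')[:,:,::-1])
c=optics.get_calibration('wrist')
for n in('wrist','top'):
  c=optics.get_calibration(n)
  def pj(q): return cv2.projectPoints(np.array([q]),c['rvec'],c['tvec'],np.array([[c['fx'],0,c['cx']],[0,c['fy'],c['cy']],[0,0,1]]),None)[0].ravel().round(1)
  print(n,'hub',pj(np.r_[A,.06]),[pj(np.r_[SC+ex*s[0]/1e3+ey*s[1]/1e3,.07]) for s in((-23,-61),(23,-61),(23,61),(-23,61))])
  P=lambda r,th,z:pj(np.r_[A+r/1e3*(-np.cos(np.radians(th))*ex+np.sin(np.radians(th))*ey),z])
  print('mark30',P(74,30,.07),P(106,30,.07),'tooth30',P(85,30,.06),'90',P(85,90,.06),P(85,-90,.06))
a=cv2.imread('pics/wrist15.png')[0:200,110:450]
cv2.imwrite('pics/c15.png',cv2.resize(a,None,fx=2.3,fy=2.3,interpolation=cv2.INTER_CUBIC))
a=cv2.imread('pics/top14.png')[90:290,50:260]
cv2.imwrite('pics/t15.png',cv2.resize(a,None,fx=2.8,fy=2.8,interpolation=cv2.INTER_CUBIC))
"
```

```text
t 15.2667 slot mm -72.0 9.5 z 0.1646 rpy [-3.141e+00 -2.000e-03 -1.650e-01] F [-0.1 -0.3  0.3] w 0.0004
wrist hub [270.1  49.9] [array([411., 167.]), array([415.1,  98.1]), array([234.3,  98.2]), array([237.3, 167.1])]
mark30 [217.7 146.9] [197.4 186.8] tooth30 [213.9 159.9] 90 [145.1  50. ] [395.2  49.8]
top hub [142.9 192.7] [array([202.5, 261. ]), array([208.9, 226.5]), array([117.6, 212.1]), array([110.7, 246.4])]
mark30 [103.  234.4] [ 86.7 253.4] tooth30 [100.7 241.7] 90 [ 80.7 183. ] [205.2 202.6]
```

View pics/c15.png

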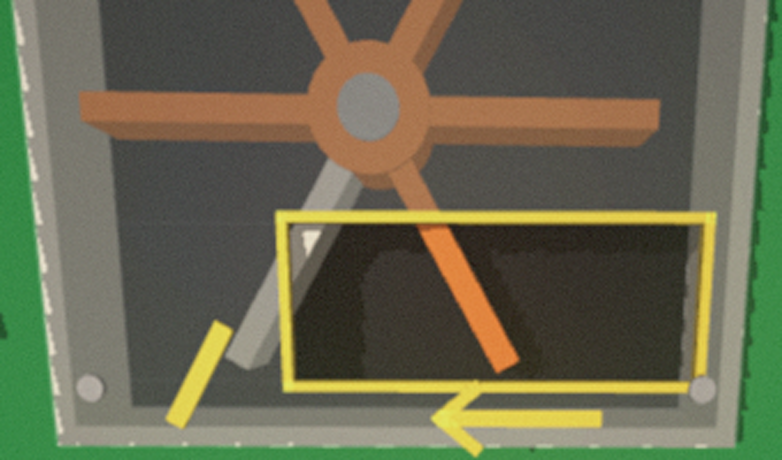

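View pics/t15.png

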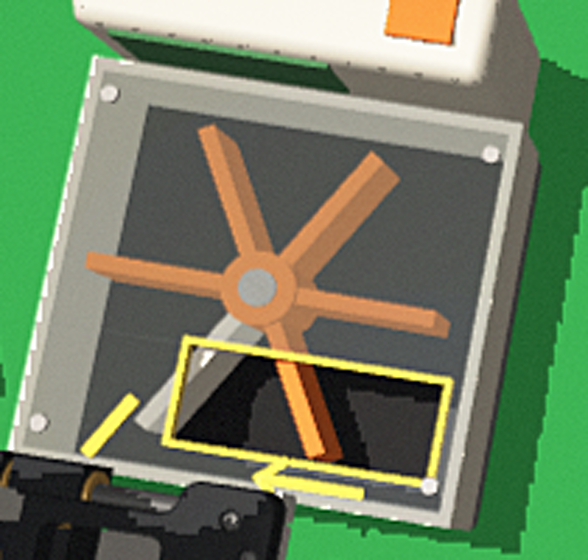

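The home mark appears parallel to the 30° line but about 8 mm to +y of it. I'll check whether the blue sampler's mark (same design) has the same offset.

Run:
```python
import cv2
a=cv2.imread('pics/top14.png')[190:300,345:525]
cv2.imwrite('pics/b15.png',cv2.resize(a,None,fx=4,fy=4,interpolation=cv2.INTER_CUBIC))
a=cv2.imread('pics/scene14.png')
cv2.imwrite('pics/s15.png',cv2.resize(a[195:300,395:545],None,fx=5,fy=5,interpolation=cv2.INTER_CUBIC))
```

```text
(no output)
```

View pics/b15.png

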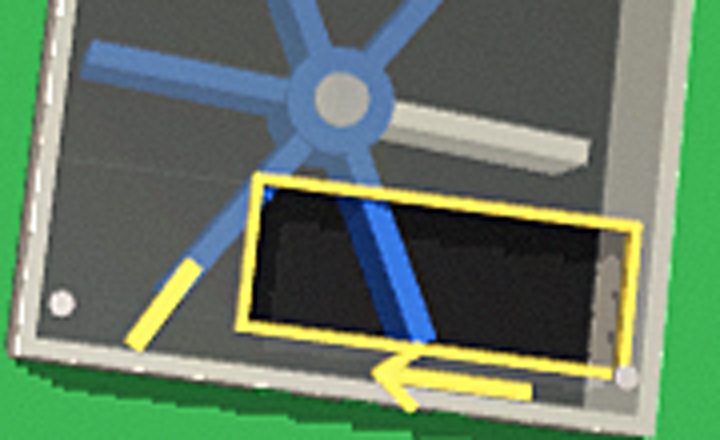

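View pics/s15.png

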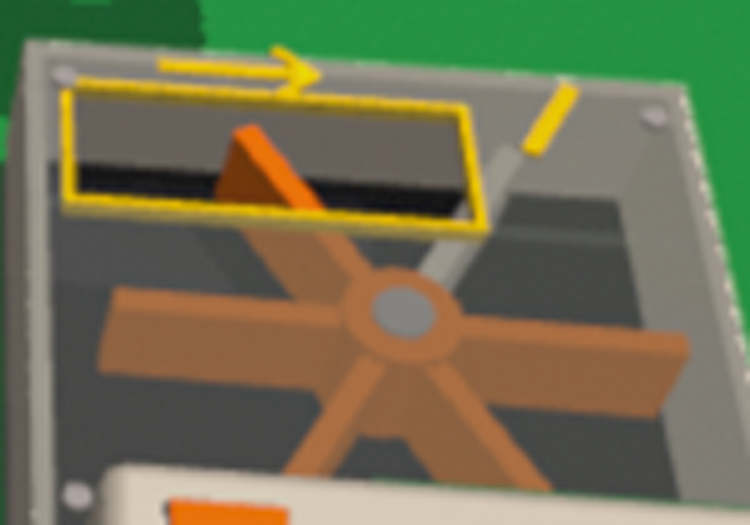

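```bash
python3 -c "
from h import *
c=optics.get_calibration('top')
u=lambda p:((p[0]+.5)/4-.5+345,(p[1]+.5)/4-.5+190)
Q=np.array([ray(c,u(p),.07)[:2] for p in((256,173),(640,222),(625,378),(238,330))])
s=Q.mean(0);v=Q[0]+Q[3]-Q[1]-Q[2];v/=np.linalg.norm(v);x=np.array([v[1],-v[0]])
a=s+x*.055+v*.037
print('blue slot',s,'hub px ray-A',1e3*(ray(c,u((341,100)),.06)[:2]-a))
for p in((192,263),(135,346)):
  d=ray(c,u(p),.07)[:2]-a;print(1e3*d@x,1e3*d@v,np.degrees(np.arctan2(d@v,-d@x)),1e3*np.linalg.norm(d))
print('orange (top)')
for p in((132,398),(88,452)):
  d=ray(c,((p[0]+.5)/2.8-.5+50,(p[1]+.5)/2.8-.5+90),.07)[:2]-A;print(1e3*d@ex,1e3*d@ey,np.degrees(np.arctan2(d@ey,-d@ex)),1e3*np.linalg.norm(d))
c=optics.get_calibration('scene')
print('orange (scene)')
for p in((532,152),(568,90)):
  d=ray(c,((p[0]+.5)/5-.5+395,(p[1]+.5)/5-.5+195),.07)[:2]-A;print(1e3*d@ex,1e3*d@ey,np.degrees(np.arctan2(d@ey,-d@ex)),1e3*np.linalg.norm(d))
"
```

```text
blue slot [ 0.52571172 -0.20937604] hub px ray-A [ 0.40492169 -1.05951225]
-61.12795270599692 44.12684781413636 35.82464211030172 75.39101604328295
-90.43701299809587 59.6277450082835 33.398022703268076 108.32507232765015
orange (top)
-61.9630975630948 45.719162408733446 36.421576136404724 77.00433280647103
-90.04612018316146 60.81830187091461 34.03559523524658 108.66080067118064
orange (scene)
-64.01261712199432 44.96868296931839 35.0879329799605 78.22913522979854
-91.7885638049297 60.14472040905706 33.23493651274811 109.73845195944443
```

The blue mark has the same 8 mm parallel offset, so it is part of the design and the white tooth at 30° (q ≈ 2.094) is home. Handing in.

```bash
python3 -c "
from h import *
rep(); print(job.close_job())"
```

```text
t 15.3167 slot mm -72.0 9.5 z 0.1643 rpy [-3.141e+00 -1.000e-03 -1.650e-01] F [ 0.8 -0.2 -0.4] w 0.0006
the job is handed in; nothing more can be done
None
```

I turned the orange wheel two teeth the way the arrow points, one tooth per push. Each time I lifted out and went back to the entry end for the next tooth. The job was handed in at about 15.3 s, with the arm clear of everything.

**Last checks:**
- **White tooth:** the wrist camera puts it at about 29.6° from -x, and the crosswise pair of teeth at 90.7° where home is 90°. That is within about 1° of home.
- **Slot and blue wheel:** the slot is empty. The scene image of the blue wheel shows no change from the start.
- **Forces:** the highest wrist force I read was about 6 N.

**What disagreed:**
- **First pass missed:** on the first pass the fingers went over the tooth without turning the wheel. The pictures showed the fingertips about 25 mm shorter than `tips_ahead` says, so I lifted out, went deeper and started the push again.
- **Home mark:** the yellow mark measures about 8 mm to the +y side of the 30° line, though parallel to it. The blue sampler's mark has the same offset, so I took 30° as home, as the task states.

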